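Pack the last coffee sample tin and close the carrying case

TASK

Stand the sample tin that is still out on the table upright in the empty bay at the back of the carrying case, setting it down gently under the half-open lid. Then lower the lid until it is fully shut without slamming it, and after that press both clips on its front flat down. Leave everything else as it stands.

Things in the scene. Friction and masses are not known exactly. Their poses are not given: they have to be found in the camera images.
- tin_center (a point): The sample tin to pack: plain aluminium screw-cap canister, an upright round cylinder 56 mm in diameter and 92 mm tall (cap: top 18 mm), 0.18 to 0.35 kg, standing on the table with other ware close by. This point is its centre, 46 mm above its underside; z is its own axis. Two identical tins already stand in the case.
- case: Grey hard carrying case, open, immovable. Origin: centre of its underside; x from its front (robot side) to its hinges, y to its left, z up. Base 180 mm (x) by 272 mm (y), 62 mm high; walls and floor 6 mm thick. Three bays along the back, a front compartment (scoop in it) before them. Shut, it is 110 mm high.
- pad: Round cork pad, 64 mm across, under 2 mm thick, on the floor of the empty bay: the place for the tin. Origin at its centre, 6 mm above the table. It is fixed; a tin set there stands with its underside 6 mm above the table.
- middle_bay (a point): Centre of the middle bay's floor (44 mm behind the case's origin, 6 mm up; axes as the case's). Like bays lie 88 mm to its left and right; which one is empty varies. Each is 76 mm (x) by 83 mm (y) inside, with fences 14 mm high between bays and towards the front compartment. Tins standing in them rise 36 mm above the case's rim.
- tin_in_case_1_center (a point): Centre of one of the two tins already in the case (same size as the other tin, 46 mm above its underside). Leave it standing.
- tin_in_case_2_center (a point): Centre of the other tin already in the case (same size). Leave it standing.
- lid_shell (a joint): Angle of the lid, rad: 0 shut (level), growing as it opens. It stands at 1.2 to 1.36 and stops at 1.36, so it overhangs the back bays: a tool must be tilted to reach under it, fingers slanting down towards the hinges. Stiff friction hinges hold it at any angle; 2 to 5 N near its front edge pushes it shut, for example from behind its outer face.
- lid_edge (a point): Middle of the lid's outer top front edge. The lid is a shell 180 by 272 mm and 48 mm deep, walls 4 to 6 mm; this point lies 180 mm from the hinge line along the lid and 48 mm out from its rim plane. Axes turn with the lid; when shut: x from front to hinges, y left, z up, out of the lid's top face.
- lid_hinge_line (a point): Middle of the lid's hinge line, at the top of the case's back wall: 90 mm behind the case's origin and 62 mm up. Axes turn with the lid, as at the lid's edge.
- clip_left (a joint): Angle of the clip on the left (+y) half of the lid's front, rad: 0 folded down flat on the front of the shut case, 1.57 sticking straight out from the lid's front, at most 1.9. It stands at 1.1 to 1.8 and stays where it is left (light friction; 1 to 2 N at its end moves it).
- clip_right (a joint): Angle of the like clip on the right (-y) half of the lid's front; same values and behaviour.
- clip_left_end (a point): Point in the left clip, 50 mm from its hinge line. Clip: strap 50 mm wide, 55 mm long, 5 mm thick, with a lip at its end standing 6 mm proud of its outer face. Its hinge line is parallel to the lid's front edge, 7.5 mm before the lid's front face and 8 mm below its top (102 mm above the table when shut), 70 mm left of the middle.
- clip_right_end (a point): Point in the right clip, 50 mm from its hinge line: same shape, 70 mm right of the lid's middle.
- squat_can: Bystander: squat aluminium can, 70 mm in diameter, 72 mm tall, beside the tin. Origin at the centre of its underside.
- mug: Bystander: white mug, 72 mm in diameter, 82 mm tall, with a handle, beside the tin. Origin at the centre of its underside.
- bowl: Bystander: white cupping bowl, 100 mm in diameter, 55 mm tall, beyond the tin. Origin at the centre of its underside.
- flask_center (a point): Bystander: steel vacuum flask standing between the tin and the case, 68 mm in diameter, 190 mm tall. This point is its centre, 95 mm up.
- scoop: Bystander: flat-bottomed steel scoop with a wooden handle, lying in the case's front compartment along its y axis, 161 mm long, 52 mm wide, 30 mm high.
Not all that is in view belongs to the job. What is shaped like the part that bears tin_center but brown or yellow is not meant.

How it is judged:
By the outcome, as a careful person would: the job done as asked, in the order asked, and still so for the second after the job is handed in, with the robot touching nothing.
It also fails if it takes over 67 s, if anything falls off the work surface, if the arm or the gripper's body presses on something with over 40 N, if the wrist force passes 120 N, or if a joint passes its speed limit or range.

ROBOT

A 6-joint arm with a two-finger parallel gripper is mounted at the origin on the work surface. World frame = base frame: x ahead of the robot, y to its left, z up, the work surface at z = 0. Lengths are in m, angles in rad, forces in N, time in s.
With the tool pointing down it reaches from about 0.35 to 0.775 m from the base axis. Payload 5.5 kg.
Tool frame: the origin (TCP) lies at the very end of the fingers, on their centre line; the grasp point (between the pads) lies env.hold_point_z behind it (env.hold_point_z is the distance from the TCP to the grasp point, in m); z points along the fingers, y is the line along which they close (so a half turn about z gives the same grasp; the last joint's range is limited). The gripper opens to 85 mm and grips with 20 to 120 N. Pads are 22 mm wide; open, the fingers measure 114 mm over their backs; the gripper's body (76 mm by 85 mm) begins 54 mm behind the grasp point. The pads swing forward as they close: fully open they stand 13 mm farther back than shut.
Start: joints at [0.962, 0.313, 0.046, 1.304, 0, 1.431], TCP at [0.26, 0.513, 0.231] pointing down, gripper open.
Joint ranges: [-2.76, 2.76], [-0.86, 1.69], [-1.03, 1.26], [-2.2, 2.34], [-1.47, 1.5], [-3.14, 3.14]. Speed limits (rad/s): [2.57, 2.57, 3.14, 3.14, 3.14, 3.14].

INTERFACE

Orientations are given as a unit quaternion [w, x, y, z].
In Python, from workcell import env gives the robot as it stands.
- The arm moves only by the tool carry_out, never from a script. Its argument "steps" is a list of rows, each a list of 3 entries, a list of its own where there are three numbers: the turn, a rotation vector about the tool's x, y, z in degrees, then the shift along the tool's x, y, z in cm, then the closure in counts, from 0 (fully open) to 255 (shut). A call has exactly 8 rows; each row is the pose to reach, as a shift and turn from the pose commanded when the call began, along the tool's axes at that moment; what a row does not reach only later rows make up. A row lasts 1/8 s, in which the tool goes at most 62.5 mm and 10.7 degrees, less where a joint would pass 70% of its speed; a pose out of reach is approached as far as the arm can. A call with a gripper value outside its range is refused whole. The fingers move at their own pace and stop on an object; "force" is the grip in N (left out, the last holds). Time passes only in rows, so rows that repeat a pose let the fingers close, or fill a call up. It gives the time, the measured TCP pose, the force, the opening and the grip force at its end, in the units of the state.
- env.get_state(): the state, without advancing time (a new reading comes with each control period).
- env.read_camera(name): name is "side" or "top"; returns (picture, depth): 384x512x3 uint8, red, green, blue; 384x512 float32, m along the optical axis (not along the pixel's ray), 0 where there is no reading.
- env.get_calibration(name): a dict with "fx", "fy", "cx", "cy" (pixels), "origin" and "orientation" of the camera in the world. Camera axes: x right, y up, looking along -z (the intrinsics and any distortion apply to the point x, -y, -z); pixel columns grow to the right and rows downward; lengths in m; the calibration is good to about 2 mm. A picture is of the moment at which its call begins. get_calibration takes no time and is no camera call.
- env.hand_in(): hands the job in; it is judged then, once.
The state is a dict: "clock": time; "joint_pos": joint angles; "qvel": joint speeds; "tau": joint torques, N m; "tcp_pos": TCP position; "orientation": TCP orientation; "wrist_force": force on the tool from outside, world axes, zero at the start; "ft_torque": the same for the moment, N m; "finger_gap": finger opening in m; "grip_force": force on a finger pad.
Only numpy, scipy, OpenCV 4.12 (cv2) and the standard library are available. Lean on these libraries where they do the work, as an engineer would, in place of code of your own. Each camera call takes 0.05 s, during which the arm holds its last target. There are 200 camera calls.

## Working session

There is one attempt and no reset: what is moved stays moved. The work goes in short steps, Python scripts to look and compute and a tool call to move; the robot and the scene stay as the last step left them, time stands still between calls to the robot, and variables do not carry over. Pictures are saved under pics/ and viewed, at most 10 in all, crops included, and the job is handed in when it is done.

Besides the shell and the picture viewer there is one more tool, called after "Request:" as a command line: name --argument value ..., lists and objects as JSON in quotes. carry_out: Moves the arm, as the interface text tells. Its arguments: {"type":"object","properties":{"steps":{"type":"array","items":{"type":"array"}},"force":{"type":"number"}},"required":["steps"]}

```bash
mkdir -p pics; cat > h.py <<'E'
import numpy as np, cv2, sys
from scipy.spatial.transform import Rotation as R
from workcell import env
def rot(q): return R.from_quat([q[1],q[2],q[3],q[0]])
def cloud(name):
    im,d=env.read_camera(name); c=env.get_calibration(name)
    v,u=np.mgrid[0:384,0:512]
    p=np.stack([(u-c['cx'])/c['fx']*d,-(v-c['cy'])/c['fy']*d,-d],-1)
    w=rot(c['orientation']).apply(p.reshape(-1,3)).reshape(384,512,3)+np.array(c['origin'])
    w[d==0]=np.nan
    return im,d,w
def save(im,fn): cv2.imwrite('pics/'+fn,cv2.cvtColor(im,cv2.COLOR_RGB2BGR))
E
python3 - <<'E'
from h import *
for n in ('top','side'):
    im,d,w=cloud(n); np.savez('/tmp/'+n,im=im,d=d,w=w); save(im,n+'0.png'); print(n,env.get_calibration(n))
print(env.get_state(), env.hold_point_z)
E
```

```text
top {'fx': 475.331667222611, 'fy': 475.331667222611, 'cx': 252.43776411552594, 'cy': 195.78375587376178, 'origin': array([ 0.41239181, -0.08228658,  1.17517204]), 'orientation': array([-0.69899238, -0.04536392,  0.04935306,  0.71198037])}
side {'fx': 406.2018388604567, 'fy': 406.2018388604567, 'cx': 257.9528002327468, 'cy': 189.57578254006089, 'origin': array([ 0.03313552, -0.82767155,  0.94554204]), 'orientation': array([ 0.88044594,  0.37838287, -0.12016045, -0.25923508])}
{'clock': 0.1, 'joint_pos': array([ 9.62413655e-01,  3.13948012e-01,  4.51127860e-02,  1.30362800e+00,
       -4.70825894e-06,  1.43120292e+00]), 'qvel': array([-1.16165851e-03, -1.85708351e-03,  8.23075915e-04,  1.59029518e-03,
       -8.65102855e-05, -4.90330062e-04]), 'tau': array([ 2.43283102e-03, -4.81727457e+01,  2.99242777e+01,  1.27741724e-02,
       -1.17012364e-04, -1.65814430e-05]), 'tcp_pos': array([0.25953111, 0.5125842 , 0.2304934 ]), 'orientation': array([-3.02292810e-04,  2.32254132e-01,  9.72654781e-01, -7.76698458e-04]), 'wrist_force': array([ 1.15976762, -0.10192541, -0.06126588]), 'ft_torque': array([-0.09607522, -0.01407068, -0.04510366]), 'grip_force': 0.0, 'finger_gap': 0.08537198750765194} 0.0187
```

View pics/top0.png

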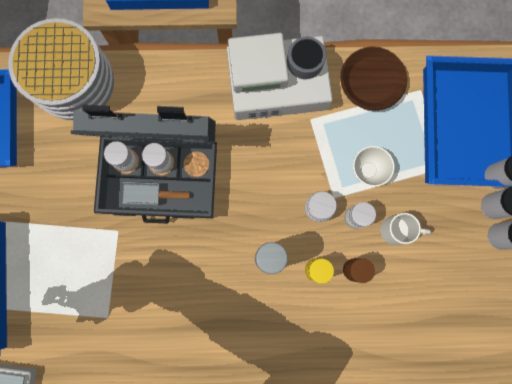

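View pics/side0.png

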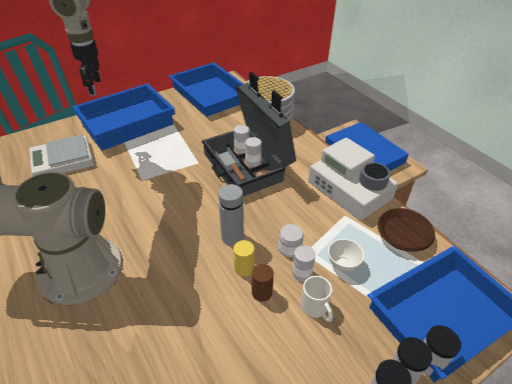

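Top view: the candidates are the squat can (321,206), the slim capped canister (361,214), yellow tin (320,271), brown tin (359,270) and flask (271,257). I choose (361,214). The empty bay is the right one, with the cork pad at (196,164). The case tins are at (121,155) and (157,157). Next I check the choice in a crop and measure.

```bash
python3 - <<'E'
from h import *
T=np.load('/tmp/top.npz');S=np.load('/tmp/side.npz')
a=cv2.resize(S['im'][210:300,250:370],None,fx=4,fy=4,interpolation=2); b=cv2.resize(T['im'][95:225,85:225],None,fx=4,fy=4,interpolation=2)
c=np.zeros((520,1040,3),np.uint8); c[:360,:480]=a; c[:520,480:1040]=b; save(cv2.resize(c,(800,400)),'crop1.png')
np.set_printoptions(precision=4,suppress=True)
def circ(p):
    A=np.c_[2*p,np.ones(len(p))]; s=np.linalg.lstsq(A,(p**2).sum(1),rcond=None)[0]; return s[:2],np.sqrt(s[2]+s[0]**2+s[1]**2)
def pts(x0,x1,y0,y1):
    o=[]
    for D in (T,S):
        w=D['w'].reshape(-1,3); m=(w[:,0]>x0)&(w[:,0]<x1)&(w[:,1]>y0)&(w[:,1]<y1)&(w[:,2]>0.01); o.append(w[m])
    return o
for n,(u,v) in dict(tin=(361,214),squat=(321,206),mug=(403,228),bowl=(374,167),flask=(271,257),yellow=(320,271),brown=(359,270),c1=(121,155),c2=(157,157)).items():
    w0=T['w'][v,u]
    for nm,D in (('top',T),('side',S)):
        w=D['w'].reshape(-1,3); w=w[np.linalg.norm(w[:,:2]-w0[:2],axis=1)<0.05]
        w=w[w[:,2]>0.015]
        if n[0]=='c': w=w[w[:,2]>.065]
        zt=np.percentile(w[:,2],97); tp=w[w[:,2]>zt-.006]
        print(n,nm,'at',w0,'ztop',zt,'topmean',tp.mean(0),'range',tp.min(0),tp.max(0))
print('pad',T['w'][164,196])
# case rim: points z .055-.066
for nm,D in (('top',T),('side',S)):
    w=D['w'].reshape(-1,3); m=(w[:,0]>.3)&(w[:,0]<.65)&(w[:,1]>0)&(w[:,1]<.36)
    r=w[m&(w[:,2]>.056)&(w[:,2]<.066)]; 
    print(nm,'rim',len(r),cv2.minAreaRect(r[:,:2].astype(np.float32)))
    L=w[m&(w[:,2]>.12)]; print('lid',len(L),L.min(0),L.max(0))
E
```

```text
tin top at [ 0.5117 -0.3372  0.0934] ztop 0.09639125584932978 topmean [ 0.5123 -0.3427  0.0933] range [ 0.4862 -0.3698  0.0904] [ 0.5395 -0.3159  0.099 ]
tin side at [ 0.5117 -0.3372  0.0934] ztop 0.09360294043213001 topmean [ 0.5101 -0.3447  0.0911] range [ 0.483  -0.3705  0.0877] [ 0.5385 -0.3158  0.0957]
squat top at [ 0.534  -0.2495  0.0732] ztop 0.07653204058321504 topmean [ 0.5371 -0.2526  0.0735] range [ 0.5059 -0.2849  0.0706] [ 0.5674 -0.2215  0.0803]
squat side at [ 0.534  -0.2495  0.0732] ztop 0.07412348078151572 topmean [ 0.5348 -0.254   0.0713] range [ 0.5021 -0.2866  0.0681] [ 0.566  -0.2227  0.0758]
mug top at [ 0.4834 -0.4603  0.004 ] ztop 0.08521275617877688 topmean [ 0.4808 -0.4524  0.0824] range [ 0.4441 -0.4749  0.0793] [ 0.5136 -0.4158  0.0877]
mug side at [ 0.4834 -0.4603  0.004 ] ztop 0.08234362744038644 topmean [ 0.4782 -0.4507  0.0805] range [ 0.4418 -0.4758  0.0764] [ 0.5142 -0.4115  0.0842]
bowl top at [ 0.6372 -0.3962  0.006 ] ztop 0.057566757094651345 topmean [ 0.6454 -0.4088  0.0552] range [ 0.5881 -0.4299  0.0517] [ 0.6802 -0.3593  0.0618]
bowl side at 
[... 1312 characters left out ...]
range [0.6932 0.1807 0.2999] [0.7043 0.2276 0.3097]
c2 top at [0.6521 0.1291 0.0973] ztop 0.24742538250727916 topmean [0.6799 0.1266 0.2442] range [0.6597 0.0805 0.2414] [0.7018 0.1768 0.2512]
c2 side at [0.6521 0.1291 0.0973] ztop 0.2451948746024117 topmean [0.6788 0.126  0.2422] range [0.6577 0.0801 0.2392] [0.7013 0.1776 0.248 ]
pad [0.652  0.0489 0.01  ]
top rim 975 ((0.5857757329940796, 0.1415628045797348), (0.2815258204936981, 0.13620761036872864), 88.18138885498047)Traceback (most recent call last):
  File "<stdin>", line 27, in <module>
    return umr_minimum(a, axis, None, out, keepdims, initial, where)
ValueError: zero-size array to reduction operation minimum which has no identity
```

View pics/crop1.png

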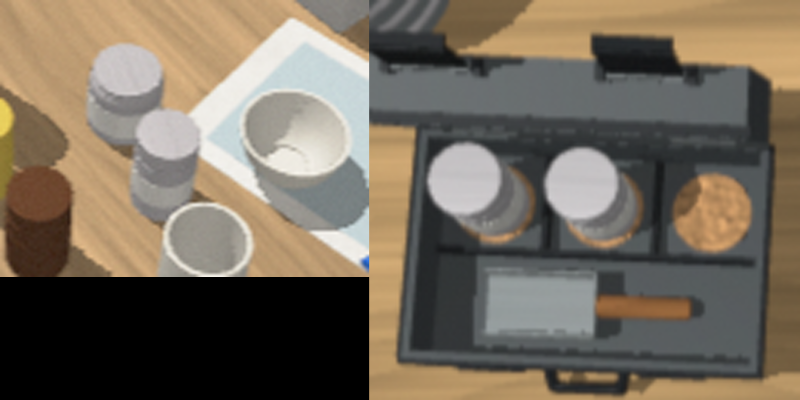

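The crop confirms it: the slim capped aluminium canister (crop 165,165) is taller and narrower than the squat can (125,95). Next comes the case fit and the move helper.

```bash
cat >> h.py <<'E'
np.set_printoptions(precision=4,suppress=True)
def tool(az,tilt,flip=0):
    a,t=np.radians([az,tilt]); z=np.array([np.sin(t)*np.cos(a),np.sin(t)*np.sin(a),-np.cos(t)]); y=np.array([-np.sin(a),np.cos(a),0])*(-1 if flip else 1)
    return R.from_matrix(np.c_[np.cross(y,z),y,z])
def rel(p,Rt,st=None):
    "turn (deg) and shift (cm) from present pose to TCP pose p,Rt"
    st=st or env.get_state(); R0=rot(st['orientation'])
    return np.degrees((R0.inv()*Rt).as_rotvec()).round(1), (R0.inv().apply(np.array(p)-st['tcp_pos'])*100).round(2)
E
python3 - <<'E'
from h import *
from scipy.optimize import least_squares
T=np.load('/tmp/top.npz');S=np.load('/tmp/side.npz')
res={}
for nm,D in (('top',T),('side',S)):
    w=D['w'].reshape(-1,3); w=w[np.isfinite(w[:,0])]
    m=(w[:,0]>.46)&(w[:,0]<.72)&(w[:,1]>-.03)&(w[:,1]<.31)
    w=w[m]; r=w[(w[:,2]>.058)&(w[:,2]<.067)]
    def f(q,r=r):
        c,s=np.cos(q[2]),np.sin(q[2]); d=r[:,:2]-q[:2]; x=d[:,0]*c+d[:,1]*s; y=-d[:,0]*s+d[:,1]*c
        return np.minimum.reduce([abs(x+.087),abs(y-.133),abs(y+.133)])
    best=min((least_squares(f,[x,.141,a],loss='cauchy',f_scale=.002) for x in (.595,.61,.625) for a in (-.05,0,.05)),key=lambda o:o.cost)
    q=best.x; print(nm,q,'yaw deg',np.degrees(q[2]),'inliers',(f(q)<.004).mean(),len(r), 'rimz',np.median(r[f(q)<.004][:,2]))
    c,s=np.cos(q[2]),np.sin(q[2]); X=np.c_[(w[:,0]-q[0])*c+(w[:,1]-q[1])*s, -(w[:,0]-q[0])*s+(w[:,1]-q[1])*c, w[:,2]]
    L=X[X[:,2]>.17]; np.save('/tmp/L'+nm,X)
    # lid angle: front face points distance ~180 along the lid from hinge (.09,.062)
    def g(t,L=L): 
        a=(L[:,0]-.09)*-np.cos(t)+(L[:,2]-.062)*np.sin(t); return a
    for t in np.arange(1.14,1.42,.02): a=g(t); o=(L[:,0]-.09)*np.sin(t)+(L[:,2]-.062)*np.cos(t); print(round(t,2),(abs(a-.18)<.002).sum(),(abs(o)<.0015).sum(),end=' | ')
    print()
    # clips: highest points per side
    for sg in (1,-1):
        k=L[(sg*L[:,1]>.045)&(sg*L[:,1]<.095)]; k=k[k[:,2]>.25]; print('clip',sg,k[np.argsort(-k[:,2])[:400:40]])
for f in (0,1): print(tool(0,0,f).as_matrix())
s=env.get_state(); print('cur',rot(s['orientation']).as_matrix())
E
```

```text
top [ 0.6131  0.1388 -0.0599] yaw deg -3.432213175540806 inliers 0.5722772277227722 1515 rimz 0.06280950435258847
1.14 518 0 | 1.16 550 0 | 1.18 566 0 | 1.2 600 0 | 1.22 696 0 | 1.24 944 0 | 1.26 1296 0 | 1.28 1558 0 | 1.3 1727 0 | 1.32 1750 0 | 1.34 1620 21 | 1.36 1443 217 | 1.38 1241 215 | 1.4 1052 190 | 1.42 939 200 | 
clip 1 [[0.085  0.0625 0.3132]
 [0.0897 0.0598 0.311 ]
 [0.0899 0.0659 0.3098]
 [0.0861 0.0775 0.308 ]
 [0.0822 0.0515 0.3053]
 [0.0814 0.0665 0.2937]
 [0.0822 0.0492 0.2807]
 [0.0835 0.069  0.2673]
 [0.0839 0.0923 0.2565]]
clip -1 [[ 0.0907 -0.0722  0.3133]
 [ 0.0938 -0.0772  0.3105]
 [ 0.0936 -0.0658  0.3095]
 [ 0.0863 -0.0679  0.3084]
 [ 0.085  -0.0696  0.3065]
 [ 0.0832 -0.0529  0.2976]
 [ 0.0835 -0.08    0.2878]
 [ 0.0834 -0.0492  0.2775]
 [ 0.0839 -0.0707  0.2657]
 [ 0.0837 -0.0514  0.2569]]
side [ 0.7888  0.1243 -0.0735] yaw deg -4.212334516626914 inliers 0.41207815275310833 563 rimz 0.06152943787030879
1.14 20 0 | 1.16 19 0 | 1.18 18 0 | 1.2 18 0 | 1.22 17 0 | 1.24 25 0 | 1.26 15 0 | 1.28 19 0 | 1.3 17 0 | 1.32 13 0 | 1.34 24 0 | 1.36 17 0 | 1.38 19 0 | 1.4 21 0 | 1.42 13 0 | 
clip 1 [[-0.0972  0.0602  0.3097]
 [-0.0978  0.0658  0.3001]
 [-0.0971  0.0598  0.2811]
 [-0.0943  0.0506  0.2592]]
clip -1 [[-0.0854 -0.095   0.31  ]
 [-0.0823 -0.0907  0.3036]
 [-0.0933 -0.0749  0.2878]
 [-0.0924 -0.0686  0.2735]
 [-0.0925 -0.0452  0.2573]]
[[-1.  0.  0.]
 [ 0.  1.  0.]
 [ 0.  0. -1.]]
[[ 1.  0.  0.]
 [ 0. -1.  0.]
 [ 0.  0. -1.]]
cur [[-0.8921  0.4518 -0.0009]
 [ 0.4518  0.8921 -0.0014]
 [ 0.0002 -0.0017 -1.    ]]
```

Case origin is (0.613,0.139) with yaw -3.4°. That predicts the pad at (0.652,0.048), and I measured (0.652,0.049), so they agree. The lid is at about 1.31 rad. Now I plan the approach.

```bash
python3 - <<'E'
from h import *
print(rel([.43,.10,.36],tool(-5,25)))
E
```

```text
(array([ -4.9, -24.7, -21.5]), array([-33.85, -29.13, -12.91]))
```

Request:
carry_out --steps '[[[-1,-3,-3],[-4,-3.5,-3],51],[[-1,-6,-5],[-8,-7,-6],51],[[-2,-9,-8],[-12.5,-11,-9],51],[[-2,-12,-11],[-17,-14.5,-11.5],51],[[-3,-15,-14],[-21.5,-18.5,-13],51],[[-4,-18,-16],[-26,-22,-13],51],[[-4,-21,-19],[-30,-26,-13],51],[[-5,-25,-21],[-34,-29,-13],51]]' --force 50

```text
clock: 1.1
tcp_pos: [0.4322, 0.0989, 0.3613]
orientation: [0.22, 0.046, 0.974, -0.008]
wrist_force: [0.1, 0.9, 0.1]
finger_gap: 0.0683
grip_force: 0.0
```

```bash
python3 - <<'E'
from h import *
s=env.get_state(); print(s['tcp_pos'],s['finger_gap'],s['wrist_force'],s['clock'])
print(rel([.443,-.362,.155],tool(15,45)), rel([.43,-.20,.33],tool(10,40)))
E
```

```text
[0.4322 0.0989 0.3613] 0.06834857260440633 [0.1444 0.8649 0.1472] 1.1
(array([-11.6, -19.3, -16.9]), array([  3.93, -45.87,  20.78])) (array([ -8.2, -14.4, -13.1]), array([ -1.03, -29.79,   3.83]))
```

Request:
carry_out --steps '[[[-2,-4,-3],[0,-6,1],51],[[-4,-7,-6],[-0.5,-12,2],51],[[-6,-11,-10],[-0.5,-18,3],51],[[-8,-14,-13],[-1,-24,4],51],[[-9,-16,-14],[-1,-30,4.5],51],[[-11,-18,-16],[0.5,-35,9],51],[[-11.6,-19.3,-16.9],[2,-40,14],51],[[-11.6,-19.3,-16.9],[3.5,-45,18.5],51]]'

```text
clock: 2.1
tcp_pos: [0.4351, -0.3194, 0.2065]
orientation: [0.379, -0.119, 0.916, 0.05]
wrist_force: [0.3, 0.7, 0.3]
finger_gap: 0.0682
grip_force: 0.0
```

```bash
python3 - <<'E'
from h import *
s=env.get_state(); print(s['tcp_pos'],s['joint_pos'])
im,d,w=cloud('side'); save(cv2.resize(im[150:320,200:400],None,fx=4,fy=4)[:600],'p1.png')
print(rel([.524,-.3403,.0668],tool(15,45)),rel([.443,-.362,.155],tool(15,45)))
E
```

```text
[ 0.4351 -0.3194  0.2065] [-1.202   0.0964 -0.5177  0.8489  0.7781 -1.4163]
(array([ 0.2, -0.3, -0.6]), array([ 3.37, -4.1 , 15.14])) (array([ 0.2, -0.3, -0.6]), array([ 3.14, -4.07,  2.97]))
```

View pics/p1.png

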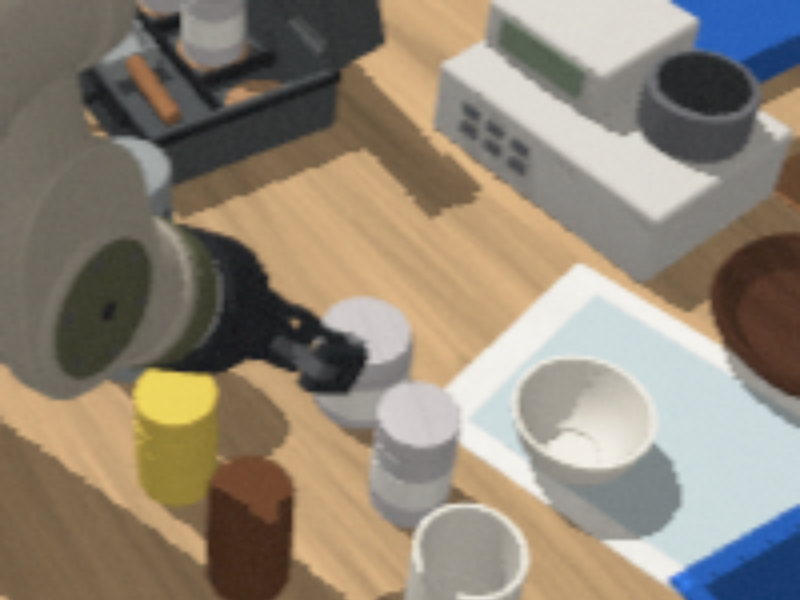

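The picture shows the gripper (crop 330,370) poised above and left of the tin (415,440), clear of the yellow and brown tins. I align first, then advance along the fingers.

Request:
carry_out --steps '[[[0,0,0],[1.7,-2,1.5],51],[[0.2,-0.3,-0.6],[3.2,-4.1,3],51],[[0.2,-0.3,-0.6],[3.2,-4.1,4.5],51],[[0.2,-0.3,-0.6],[3.3,-4.1,7],51],[[0.2,-0.3,-0.6],[3.3,-4.1,9.5],51],[[0.2,-0.3,-0.6],[3.3,-4.1,12],51],[[0.2,-0.3,-0.6],[3.4,-4.1,14],51],[[0.2,-0.3,-0.6],[3.4,-4.1,15.1],51]]'

```text
clock: 3.15
tcp_pos: [0.5264, -0.3342, 0.0763]
orientation: [0.381, -0.124, 0.915, 0.048]
wrist_force: [-0.6, -1.0, -0.6]
finger_gap: 0.0684
grip_force: 0.0
```

```bash
python3 - <<'E'
from h import *
s=env.get_state(); print(s['tcp_pos'],s['wrist_force'],s['joint_pos'],rel([.524,-.3403,.0668],tool(15,45)))
im,d,w=cloud('side'); save(cv2.resize(im[190:310,240:390],None,fx=4,fy=4),'p2.png')
m=(np.hypot(w[...,0]-.511,w[...,1]+.3437)<.026)&(w[...,2]>.086)&(w[...,2]<.098); print(w[m].mean(0))
E
```

```text
[ 0.5264 -0.3342  0.0763] [-0.6255 -1.0138 -0.5955] [-1.0407  0.3432 -0.5966  0.3679  0.7524 -1.206 ] (array([-0.1,  0.2,  0.5]), array([ 0.95, -0.52,  0.4 ]))
[ 0.5255 -0.3408  0.0913]
```

View pics/p2.png

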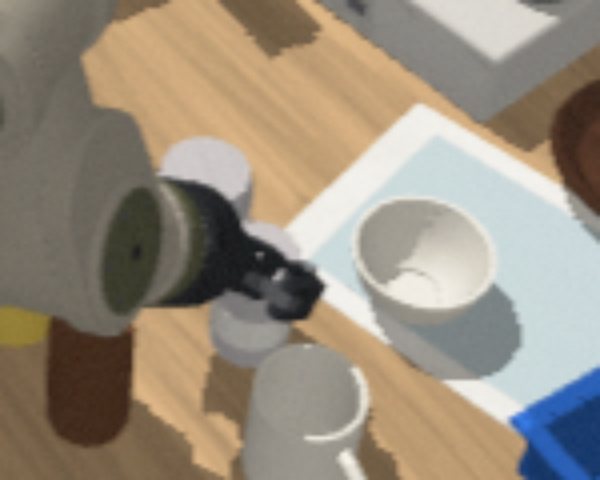

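The fingers straddle the tin's cap (crop 270,270), with no contact force. I check the settled pose before closing.

```bash
python3 - <<'E'
from h import *
s=env.get_state(); print(s['tcp_pos'],s['wrist_force'],s['qvel'],rel([.524,-.3403,.0668],tool(15,45)))
E
```

```text
[ 0.5266 -0.3339  0.0758] [ 0.7079  0.7762 -1.5005] [-0.0201 -0.0185  0.0094  0.0541  0.0059 -0.0316] (array([-0.1,  0.2,  0.5]), array([ 0.94, -0.54,  0.34]))
```

Request:
carry_out --steps '[[[0,0,0],[0.5,-0.3,0.2],51],[[0,0,0.5],[0.95,-0.55,0.35],51],[[0,0,0.5],[0.95,-0.55,0.35],60],[[0,0,0.5],[0.95,-0.55,0.35],80],[[0,0,0.5],[0.95,-0.55,0.35],110],[[0,0,0.5],[0.95,-0.55,0.35],130],[[0,0,0.5],[0.95,-0.55,0.35],150],[[0,0,0.5],[0.95,-0.55,0.35],150]]' --force 50

```text
clock: 4.2
tcp_pos: [0.5237, -0.3418, 0.0688]
orientation: [0.382, -0.12, 0.915, 0.048]
wrist_force: [-4.6, 1.4, 6.2]
finger_gap: 0.0547
grip_force: 52.1
```

```bash
python3 - <<'E'
from h import *
s=env.get_state(); print(s['tcp_pos'],s['wrist_force'],rel([.524,-.3403,.0668],tool(15,45)))
p=s['tcp_pos']; 
print('lift',rel(p+[0,0,.15],tool(15,45)))
print('mid',rel([.56,-.15,.27],tool(5,45)))
E
```

```text
[ 0.5237 -0.3418  0.0688] [-4.5659  1.4314  6.243 ] (array([-0.2,  0.3,  0.1]), array([0.09, 0.14, 0.19]))
lift (array([-0.2,  0.3,  0.1]), array([-10.65,  -0.05, -10.56]))
mid (array([6.9, 0.3, 7.1]), array([-20.27,  17.54,  -8.22]))
```

Gripped (gap 54.7 mm, 52 N). Now I lift straight up and carry it toward the case past the flask.

Request:
carry_out --steps '[[[0,0,0],[-2,0,-2],150],[[0,0,0],[-5,0,-5],150],[[0,0,0],[-8,0,-8],150],[[0,0,0],[-10.7,0,-10.6],150],[[2,0,2],[-13,4,-10],150],[[4,0,4],[-15.5,8.5,-9.5],150],[[6,0,6],[-18,13,-9],150],[[7,0,7],[-20.3,17.5,-8.2],150]]'

```text
clock: 5.2
tcp_pos: [0.5595, -0.1485, 0.2687]
orientation: [0.384, -0.039, 0.923, 0.015]
wrist_force: [0.6, 1.3, -3.6]
finger_gap: 0.0543
grip_force: 54.6
```

```bash
cat >> h.py <<'E'
F=np.array([.6613,.0467,.0748]); A=-3.4
def off(dx,dz,dy=0,F=F):
    a=np.radians(A); return F+[dx*np.cos(a)-dy*np.sin(a),dx*np.sin(a)+dy*np.cos(a),dz]
E
python3 - <<'E'
from h import *
s=env.get_state(); print(s['tcp_pos'],s['wrist_force'],s['finger_gap'],s['grip_force'],s['joint_pos'])
for o in ((-.085,.15),(-.064,.11)): print(rel(off(*o),tool(A,45)))
E
```

```text
[ 0.5595 -0.1485  0.2687] [ 0.6423  1.3356 -3.5911] 0.05429584800096135 54.56202853471041 [-0.6554 -0.1784 -0.6857  0.4242  0.4976 -0.5731]
(array([5.8, 0.2, 5.9]), array([ 0.7 , 19.82,  5.47]))
(array([5.8, 0.2, 5.9]), array([ 2.08, 19.52,  9.76]))
```

Request:
carry_out --steps '[[[1,0,1],[0,3,0],150],[[2,0,2],[0,7,0.5],150],[[3,0,3],[0,11,1],150],[[4,0,4],[0.2,15,2],150],[[5,0,5],[0.4,18,3],150],[[5.8,0.2,5.9],[0.7,19.8,5.5],150],[[5.8,0.2,5.9],[1.4,19.6,7.6],150],[[5.8,0.2,5.9],[2.1,19.5,9.7],150]]'

```text
clock: 6.2
tcp_pos: [0.5963, 0.0493, 0.1834]
orientation: [0.381, 0.026, 0.924, -0.011]
wrist_force: [0.4, 0.3, -3.4]
finger_gap: 0.0543
grip_force: 54.8
```

```bash
python3 - <<'E'
from h import *
s=env.get_state(); print(s['tcp_pos'],s['wrist_force'],s['finger_gap'],s['joint_pos'],off(-.064,.11))
im,d,w=cloud('side'); im2,d2,w2=cloud('top')
c=np.zeros((560,800,3),np.uint8); c[:560,:400]=cv2.resize(im[70:210,190:290],None,fx=4,fy=4); c[:480,400:]=cv2.resize(im2[90:210,130:230],None,fx=4,fy=4); save(c,'p3.png')
for W in (w,w2):  # held tin cap near expected
    c=off(-.064,.11)[:2]-.0128*np.array([.998,-.06]); m=(np.hypot(W[...,0]-c[0],W[...,1]-c[1])<.045)&(W[...,2]>.19)&(W[...,2]<.215); print(m.sum(),W[m].mean(0) if m.any() else 0,c)
for o in ((-.022,.038),(-.008,.014),(0,0.001)): print(rel(off(*o),tool(A,45)))
E
```

```text
[0.5963 0.0493 0.1834] [ 0.4245  0.255  -3.4011] 0.054327670155210984 [-0.0484 -0.0841 -0.8811 -0.0091 -0.0061  0.0046] [0.5974 0.0505 0.1848]
127 [0.5908 0.0388 0.204 ] [0.5846 0.0513]
672 [0.5855 0.0492 0.2047] [0.5846 0.0513]
(array([ 0.1, -0.4,  0.1]), array([1.62, 0.18, 7.97]))
(array([ 0.1, -0.4,  0.1]), array([ 2.31,  0.18, 10.66]))
(array([ 0.1, -0.4,  0.1]), array([ 2.65,  0.18, 12.14]))
```

View pics/p3.png

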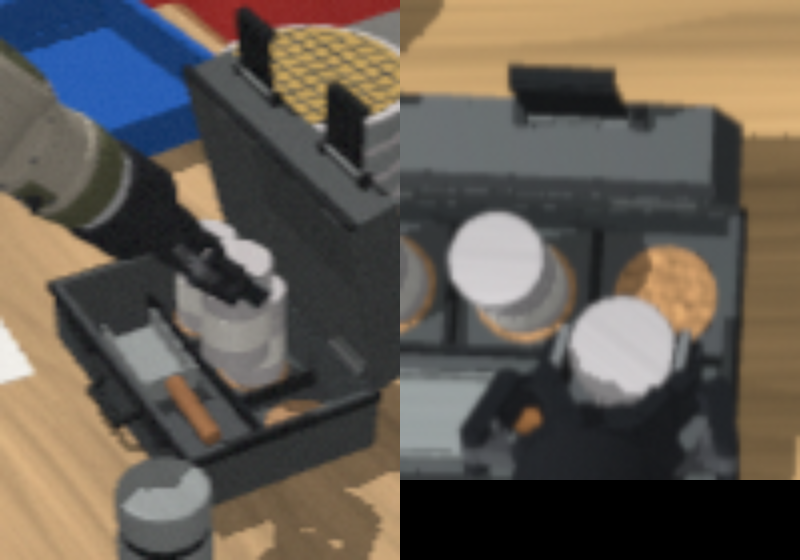

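The tin is held upright just in front of its bay (top crop: tin 622,345, pad 665,290) and clear of the lid. I go in along the slant and slow down toward the floor.

Request:
carry_out --steps '[[[0,0,0],[0.3,0.1,1.5],150],[[0,-0.4,0],[0.7,0.2,3.5],150],[[0,-0.4,0],[1.1,0.2,5.5],150],[[0,-0.4,0],[1.5,0.2,7.3],150],[[0,-0.4,0],[1.8,0.2,8.8],150],[[0,-0.4,0],[2.1,0.2,9.9],150],[[0,-0.4,0],[2.3,0.2,10.7],150],[[0,-0.4,0],[2.4,0.2,11.1],150]]'

```text
clock: 7.3
tcp_pos: [0.6591, 0.0468, 0.0901]
orientation: [0.386, 0.026, 0.922, -0.011]
wrist_force: [-0.0, -0.4, -2.5]
finger_gap: 0.0548
grip_force: 54.9
```

```bash
python3 - <<'E'
from h import *
s=env.get_state(); print(s['tcp_pos'],s['wrist_force'],s['ft_torque'],s['finger_gap'],off(0,0.001))
for o in ((0,.005),(0,0.001),(0,-.002)): print(rel(off(*o),tool(A,45)))
E
```

```text
[0.6591 0.0468 0.0901] [-0.0152 -0.3988 -2.4785] [ 0.0682  1.1077 -0.0256] 0.0547742055092417 [0.6613 0.0467 0.0758]
(array([0. , 0.4, 0.1]), array([0.58, 0.01, 0.88]))
(array([0. , 0.4, 0.1]), array([0.87, 0.01, 1.16]))
(array([0. , 0.4, 0.1]), array([1.08, 0.01, 1.37]))
```

Request:
carry_out --steps '[[[0,0.4,0],[0.2,0,0.4],150],[[0,0.4,0],[0.4,0,0.65],150],[[0,0.4,0],[0.55,0,0.85],150],[[0,0.4,0],[0.65,0,0.95],150],[[0,0.4,0],[0.75,0,1.05],150],[[0,0.4,0],[0.8,0,1.1],150],[[0,0.4,0],[0.85,0,1.15],150],[[0,0.4,0],[0.9,0,1.2],150]]'

```text
clock: 8.3
tcp_pos: [0.6614, 0.0466, 0.0757]
orientation: [0.383, 0.026, 0.923, -0.011]
wrist_force: [0.1, -0.0, -3.4]
finger_gap: 0.0544
grip_force: 54.9
```

```bash
python3 - <<'E'
from h import *
s=env.get_state(); print(s['tcp_pos'],s['wrist_force'],s['ft_torque'],s['finger_gap'],off(0,0.0))
for n in ('side','top'):
    im,d,w=cloud(n)
    c=off(0,0)[:2]-.0128*np.array([.998,-.06]); m=(np.hypot(w[...,0]-c[0],w[...,1]-c[1])<.032)&(w[...,2]>.088)&(w[...,2]<.106); print(m.sum(),np.percentile(w[m],[10,50,90],axis=0))
E
```

```text
[0.6614 0.0466 0.0757] [ 0.1352 -0.0341 -3.4377] [0.0947 1.1076 0.0354] 0.0543645960378284 [0.6613 0.0467 0.0748]
80 [[0.6488 0.0229 0.0958]
 [0.6586 0.0454 0.0982]
 [0.671  0.0663 0.1009]]
454 [[0.6329 0.0275 0.097 ]
 [0.6519 0.0481 0.1001]
 [0.67   0.0685 0.1027]]
```

Request:
carry_out --steps '[[[0,0,0],[0.02,0,0.02],150],[[0,0,0],[0.04,0,0.04],150],[[0,0,0],[0.06,0,0.06],150],[[0,0,0],[0.08,0,0.08],150],[[0,0,0],[0.1,0,0.1],150],[[0,0,0],[0.11,0,0.11],150],[[0,0,0],[0.12,0,0.12],150],[[0,0,0],[0.12,0,0.12],150]]'

```text
clock: 9.4
tcp_pos: [0.662, 0.0467, 0.0748]
orientation: [0.384, 0.026, 0.923, -0.011]
wrist_force: [-3.3, -0.7, 4.7]
finger_gap: 0.0545
grip_force: 55.6
```

Soft contact (about 8 N): the tin is on the pad. I open only as far as needed and back out along the fingers.

Request:
carry_out --steps '[[[0,0,0],[0,0,0],85],[[0,0,0],[0,0,0],60],[[0,0,0],[0,0,0],52],[[0,0,0],[0,0,-0.3],52],[[0,0,0],[0,0,-2],52],[[0,0,0],[0,0,-5],52],[[0,0,0],[0,0,-9],52],[[0,0,0],[0,0,-14],52]]'

```text
clock: 10.4
tcp_pos: [0.5613, 0.0524, 0.173]
orientation: [0.382, 0.027, 0.924, -0.011]
wrist_force: [0.3, 0.2, 0.9]
finger_gap: 0.0681
grip_force: 0.0
```

```bash
python3 - <<'E'
from h import *
s=env.get_state(); print(s['tcp_pos'],s['wrist_force'],s['joint_pos'])
for n in ('side','top'):
    im,d,w=cloud(n); np.savez('/tmp/'+n+'2',im=im,w=w)
    c=np.array([.6485,.0475]); m=(np.hypot(w[...,0]-c[0],w[...,1]-c[1])<.034)&(w[...,2]>.086)&(w[...,2]<.106); print(m.sum(),w[m].mean(0),np.percentile(w[m],[2,50,98],axis=0))
    if n=='side': save(cv2.resize(im[50:200,180:310],None,fx=4,fy=4),'p4.png')
E
```

```text
[0.5613 0.0524 0.173 ] [0.2941 0.1638 0.8903] [-0.0438 -0.1407 -0.962  -0.0356 -0.0104  0.0093]
168 [0.6471 0.0445 0.0956] [[0.6237 0.0212 0.0872]
 [0.6468 0.0431 0.0962]
 [0.6733 0.0722 0.1002]]
472 [0.6507 0.0478 0.0988] [[0.6254 0.0227 0.0887]
 [0.6505 0.0479 0.099 ]
 [0.6763 0.0732 0.1033]]
```

View pics/p4.png

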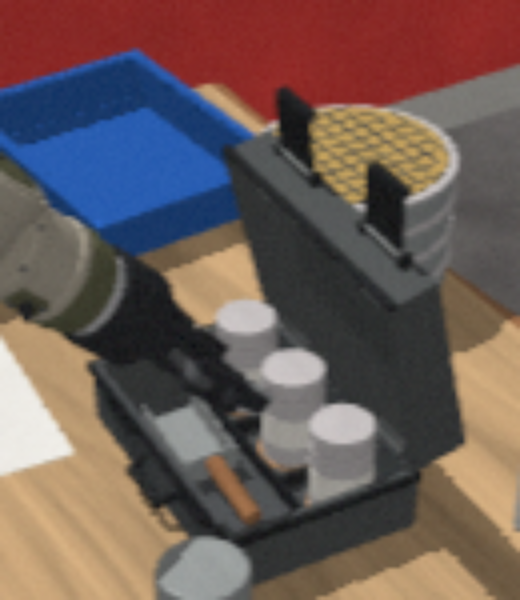

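The tin stands upright on the pad (top camera centre 0.651,0.048; pad 0.652,0.048). Next is the lid: shut fingers go over its edge between the clips, with the tool turned a quarter so that its narrow side faces the clips, and push the outer face from behind.

```bash
cat >> h.py <<'E'
O=np.array([.612,.138,0])
def case(x,y,z):
    a=np.radians(A); return O+[x*np.cos(a)-y*np.sin(a),x*np.sin(a)+y*np.cos(a),z]
def incase(p):
    a=np.radians(A); d=np.array(p)-O; return np.array([d[0]*np.cos(a)+d[1]*np.sin(a),-d[0]*np.sin(a)+d[1]*np.cos(a),d[2]])
def q(tilt,s=1): return tool(A,tilt)*R.from_rotvec([0,0,s*np.pi/2])
def P(t,s=.165): return np.array([.09-s*np.cos(t)+.048*np.sin(t),.062+s*np.sin(t)+.048*np.cos(t)])
E
python3 - <<'E'
from h import *
print(rel(case(0,0,.33),q(15,1)),rel(case(0,0,.33),q(15,-1)))
L=np.load('/tmp/Ltop.npy')
m=(abs(L[:,1])<.04)&(L[:,2]>.18)&(L[:,0]>.02); k=L[m]; print(len(k))
b=np.c_[k[:,0],k[:,2]]; print(b[np.argsort(b[:,0])][::max(1,len(b)//25)])
E
```

```text
(array([23.9, 23.8, 87.8]), array([-14.08,   8.78,  -7.47])) (array([-23.8,  23.9, -87.5]), array([-14.08,   8.78,  -7.47]))
951
[[0.0489 0.2424]
 [0.0509 0.2436]
 [0.0525 0.2457]
 [0.0544 0.2443]
 [0.0564 0.2437]
 [0.059  0.2407]
 [0.061  0.2414]
 [0.0629 0.2404]
 [0.0648 0.2402]
 [0.0667 0.2436]
 [0.0686 0.2415]
 [0.0706 0.2433]
 [0.0723 0.2429]
 [0.0742 0.2457]
 [0.0761 0.2427]
 [0.0778 0.2445]
 [0.0798 0.2449]
 [0.0815 0.2451]
 [0.0832 0.2469]
 [0.0851 0.2472]
 [0.0869 0.2495]
 [0.0889 0.2471]
 [0.0907 0.2481]
 [0.0925 0.2494]
 [0.0944 0.2503]
 [0.0971 0.2461]]
```

Request:
carry_out --steps '[[[0,0,0],[-3,1,-3.5],255],[[2,2,9],[-6,2,-5.5],255],[[5,5,19],[-8.5,3.5,-6],255],[[8,8,29],[-10.5,5,-6.5],255],[[10.5,10.5,38.5],[-12,6.5,-7],255],[[13,13,48.5],[-13,7.5,-7.5],255],[[16,16,58],[-14,8.8,-7.5],255],[[18.5,18.5,68],[-14,8.8,-7.5],255]]' --force 60

```text
clock: 11.5
tcp_pos: [0.6148, 0.139, 0.3244]
orientation: [0.17, 0.594, 0.783, 0.068]
wrist_force: [-1.0, 0.0, -0.2]
finger_gap: 0.0
grip_force: 0.0
```

```bash
python3 - <<'E'
from h import *
s=env.get_state(); print(incase(s['tcp_pos']),s['joint_pos'])
for w in ((.03,0,.30),(.08,0,.285),(.13,0,.28),(.135,0,.26),(.135,0,.23)): print(w,rel(case(*w),q(15)))
E
```

```text
[0.0027 0.0012 0.3244] [ 0.1676  0.1385 -0.02    1.0751 -0.1522  1.4399]
(0.03, 0, 0.3) (array([ 4.9,  5.2, 19.6]), array([-0.45,  1.63,  3.25]))
(0.08, 0, 0.285) (array([ 4.9,  5.2, 19.6]), array([-1.64,  5.61,  6.41]))
(0.13, 0, 0.28) (array([ 4.9,  5.2, 19.6]), array([-3.  ,  9.9 ,  8.64]))
(0.135, 0, 0.26) (array([ 4.9,  5.2, 19.6]), array([-2.78,  9.73, 10.68]))
(0.135, 0, 0.23) (array([ 4.9,  5.2, 19.6]), array([-2.22,  8.8 , 13.48]))
```

Request:
carry_out --steps '[[[2.5,2.6,9],[-0.2,0.8,1.5],255],[[4.9,5.2,19.6],[-0.4,1.6,2.8],255],[[4.9,5.2,19.6],[-1,3.5,4],255],[[4.9,5.2,19.6],[-1.6,5.5,5.5],255],[[4.9,5.2,19.6],[-2.3,7.8,7.2],255],[[4.9,5.2,19.6],[-3,9.9,8.6],255],[[4.9,5.2,19.6],[-3,10.1,9],255],[[4.9,5.2,19.6],[-3,10.3,9],255]]'

```text
clock: 12.5
tcp_pos: [0.7447, 0.1302, 0.2767]
orientation: [0.095, 0.72, 0.681, 0.088]
wrist_force: [-0.3, 0.1, 0.4]
finger_gap: 0.0004
grip_force: 0.0
```

```bash
python3 - <<'E'
from h import *
s=env.get_state(); print(incase(s['tcp_pos']),s['joint_pos'],s['wrist_force'])
im,d,w=cloud('side'); save(cv2.resize(im[20:170,170:330],None,fx=4,fy=4),'p5.png')
for w in ((.135,0,.28),(.135,0,.23),(.118,0,.23)): print(w,rel(case(*w),q(15)))
E
```

```text
[0.133  0.0001 0.2767] [ 0.0824  0.4538  0.3271  1.1861 -0.0384  1.7041] [-0.3144  0.0664  0.3884]
(0.135, 0, 0.28) (array([0. , 0.1, 0.2]), array([-0.03,  0.24, -0.17]))
(0.135, 0, 0.23) (array([0. , 0.1, 0.2]), array([-0.02, -1.05,  4.66]))
(0.118, 0, 0.23) (array([0. , 0.1, 0.2]), array([-0.02, -2.7 ,  4.22]))
```

View pics/p5.png

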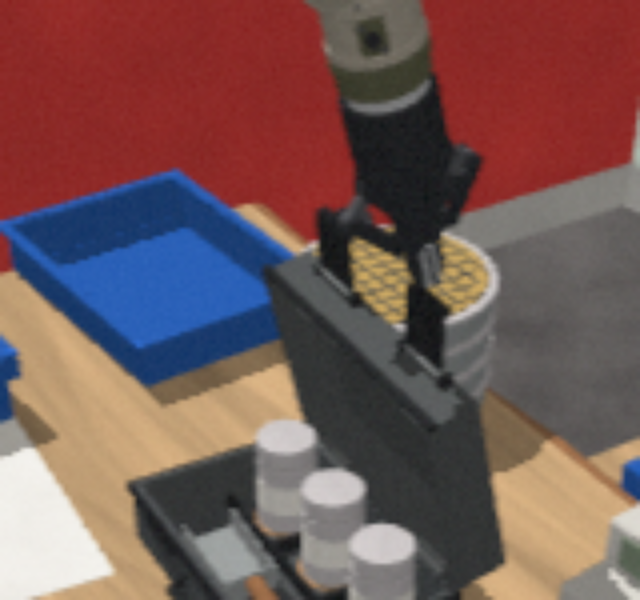

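The shut fingers hang just behind the lid, between the two clips (crop 335,245 and 425,330). Now I lower behind the face and draw the lid over along its arc.

```bash
python3 - <<'E'
from h import *
print(rel(case(.133,0,.234),q(15)))
for t in (1.34,1.25,1.15,1.05,.95,.85,.75,.65): p=P(t); print(t,rel(case(p[0]+.0135,0,p[1]),q(15))[1], p)
E
```

```text
(array([0. , 0.1, 0.2]), array([-0.02, -1.14,  4.22]))
1.34 [-0.02 -3.14  3.73] [0.099  0.2336]
1.25 [-0.01 -4.63  3.32] [0.0835 0.2337]
1.15 [-0.   -6.32  3.02] [0.0664 0.2322]
1.05 [ 0.   -8.03  2.89] [0.0495 0.229 ]
0.95 [ 0.01 -9.75  2.94] [0.0331 0.2241]
0.85 [  0.02 -11.45   3.15] [0.0172 0.2176]
0.75 [  0.02 -13.13   3.54] [0.002  0.2096]
0.65 [  0.03 -14.75   4.08] [-0.0123  0.2001]
```

Request:
carry_out --steps '[[[0,0.1,0.2],[0,-0.6,2.2],255],[[0,0.1,0.2],[0,-1.1,4.2],255],[[0,0.1,0.2],[0,-1.8,4.1],255],[[0,0.1,0.2],[0,-2.5,3.9],255],[[0,0.1,0.2],[0,-3.1,3.7],255],[[0,0.1,0.2],[0,-3.8,3.5],255],[[0,0.1,0.2],[0,-4.6,3.3],255],[[0,0.1,0.2],[0,-5.4,3.2],255]]'

```text
clock: 13.55
tcp_pos: [0.702, 0.1328, 0.2354]
orientation: [0.097, 0.721, 0.68, 0.092]
wrist_force: [2.6, 0.2, 5.3]
finger_gap: 0.0
grip_force: 2.2
```

```bash
python3 - <<'E'
from h import *
s=env.get_state(); print(incase(s['tcp_pos']),s['wrist_force'],s['ft_torque'])
for t in (1.25,1.15,1.05,.95,.85,.75,.65,.55,.45,.35): p=P(t); print(t,rel(case(p[0]+.0135,0,p[1]),q(15))[1], p)
im,d,w=cloud('side'); a=np.radians(A); D=w-O; X=np.stack([D[...,0]*np.cos(a)+D[...,1]*np.sin(a),-D[...,0]*np.sin(a)+D[...,1]*np.cos(a),D[...,2]],-1)
m=(X[...,1]<-.1)&(X[...,1]>-.14)&(X[...,2]>.15)&(X[...,0]>-.1)&(X[...,0]<.2); k=X[m]; i=k[:,2].argsort()[-5:]; print(k[i])
E
```

```text
[0.0902 0.0001 0.2354] [2.5552 0.1515 5.2588] [ 0.0529 -0.4949  0.0381]
1.25 [-0.01  0.62  0.34] [0.0835 0.2337]
1.15 [-0.01 -1.07  0.03] [0.0664 0.2322]
1.05 [-0.01 -2.78 -0.1 ] [0.0495 0.229 ]
0.95 [-0.01 -4.5  -0.07] [0.0331 0.2241]
0.85 [-0.01 -6.21  0.14] [0.0172 0.2176]
0.75 [-0.01 -7.88  0.52] [0.002  0.2096]
0.65 [-0.01 -9.51  1.06] [-0.0123  0.2001]
0.55 [ -0.01 -11.08   1.76] [-0.0256  0.1892]
0.45 [ -0.01 -12.57   2.61] [-0.0377  0.177 ]
0.35 [ -0.01 -13.97   3.61] [-0.0485  0.1637]
[[ 0.0664 -0.1361  0.2475]
 [ 0.0581 -0.1027  0.2488]
 [ 0.0663 -0.1012  0.249 ]
 [ 0.0595 -0.1003  0.2505]
 [ 0.0648 -0.1032  0.2542]]
```

Contact is made: the lid edge is at case (0.066, 0.249), so the angle is about 1.2 rad and the force about 6 N. I continue along the arc.

Request:
carry_out --steps '[[[0,0,0],[0,-1.1,0],255],[[0,0,0],[0,-2.3,-0.1],255],[[0,0,0],[0,-3.5,-0.1],255],[[0,0,0],[0,-4.6,0],255],[[0,0,0],[0,-5.8,0.1],255],[[0,0,0],[0,-7,0.3],255],[[0,0,0],[0,-8.2,0.6],255],[[0,0,0],[0,-9.3,1],255]]'

```text
clock: 14.6
tcp_pos: [0.6133, 0.1377, 0.1988]
orientation: [0.095, 0.721, 0.68, 0.09]
wrist_force: [1.9, 0.0, -0.5]
finger_gap: -0.0
grip_force: 0.9
```

```bash
cat >> h.py <<'E'
def lidpts(n='side'):
    im,d,w=cloud(n); a=np.radians(A); D=w-O; return im,np.stack([D[...,0]*np.cos(a)+D[...,1]*np.sin(a),-D[...,0]*np.sin(a)+D[...,1]*np.cos(a),D[...,2]],-1)
E
python3 - <<'E'
from h import *
s=env.get_state(); print(incase(s['tcp_pos']),s['wrist_force'],s['ft_torque'])
for t in (.7,.65,.55,.45,.35,.25,.15,.1,.05,0): p=P(t); print(t,rel(case(p[0]+.0135,0,p[1]),q(15))[1], p)
im,X=lidpts(); m=(X[...,1]<-.1)&(X[...,1]>-.14)&(X[...,2]>.1)&(X[...,0]>-.15)&(X[...,0]<.2); k=X[m]; i=k[:,0].argsort()[:200:20]; print(k[i])
E
```

```text
[ 0.0013 -0.0002  0.1988] [ 1.8872  0.0153 -0.5389] [-0.0177 -0.1934  0.022 ]
0.7 [ 0.02  0.83 -0.42] [-0.0053  0.205 ]
0.65 [ 0.02  0.02 -0.13] [-0.0123  0.2001]
0.55 [ 0.02 -1.54  0.58] [-0.0256  0.1892]
0.45 [ 0.02 -3.03  1.44] [-0.0377  0.177 ]
0.35 [ 0.02 -4.42  2.45] [-0.0485  0.1637]
0.25 [ 0.02 -5.71  3.59] [-0.058   0.1493]
0.15 [ 0.02 -6.87  4.85] [-0.066   0.1341]
0.1 [ 0.02 -7.41  5.52] [-0.0694  0.1262]
0.05 [ 0.02 -7.91  6.22] [-0.0724  0.1182]
0 [ 0.02 -8.37  6.95] [-0.075  0.11 ]
[[-0.0557 -0.1305  0.1779]
 [-0.0497 -0.1386  0.1811]
 [-0.0431 -0.133   0.1671]
 [-0.0398 -0.1141  0.1802]
 [-0.0363 -0.1332  0.1879]
 [-0.0333 -0.1151  0.1939]
 [-0.0307 -0.1295  0.1948]
 [-0.0287 -0.1003  0.1941]
 [-0.0257 -0.1329  0.2028]
 [-0.0228 -0.1152  0.2017]]
```

Request:
carry_out --steps '[[[0,0,0],[0,-0.9,0.3],255],[[0,0,0],[0,-1.8,0.75],255],[[0,0,0],[0,-2.6,1.2],255],[[0,0,0],[0,-3.4,1.7],255],[[0,0,0],[0,-4.2,2.3],255],[[0,0,0],[0,-4.9,2.9],255],[[0,0,0],[0,-5.5,3.4],255],[[0,0,0],[0,-6,3.9],255]]'

```text
clock: 15.65
tcp_pos: [0.5662, 0.1406, 0.1457]
orientation: [0.095, 0.721, 0.68, 0.09]
wrist_force: [-0.9, 0.3, 2.2]
finger_gap: 0.0
grip_force: 0.8
```

```bash
python3 - <<'E'
from h import *
s=env.get_state(); print(incase(s['tcp_pos']),s['wrist_force'],s['ft_torque'])
for t in (.2,.15,.1,.05,0): p=P(t); print(t,rel(case(p[0]+.0135,0,p[1]),q(15))[1], p)
print(rel(s['tcp_pos'],q(15)))
E
```

```text
[-0.0459 -0.0001  0.1457] [-0.8501  0.3116  2.2397] [0.0286 0.304  0.0034]
0.2 [ 0.01 -0.37  0.31] [-0.0622  0.1418]
0.15 [ 0.01 -0.94  0.95] [-0.066   0.1341]
0.1 [ 0.01 -1.47  1.62] [-0.0694  0.1262]
0.05 [ 0.01 -1.97  2.32] [-0.0724  0.1182]
0 [ 0.01 -2.44  3.05] [-0.075  0.11 ]
(array([ 0.1, -0. ,  0. ]), array([0., 0., 0.]))
```

Request:
carry_out --steps '[[[0,0,0],[0,-0.3,0.3],255],[[0,0,0],[0,-0.6,0.6],255],[[0,0,0],[0,-0.9,0.9],255],[[0,0,0],[0,-1.1,1.2],255],[[0,0,0],[0,-1.35,1.5],255],[[0,0,0],[0,-1.6,1.75],255],[[0,0,0],[0,-1.75,2],255],[[0,0,0],[0,-1.9,2.2],255]]'

```text
clock: 16.65
tcp_pos: [0.554, 0.1413, 0.12]
orientation: [0.096, 0.721, 0.68, 0.09]
wrist_force: [-0.3, -0.3, 1.3]
finger_gap: 0.0
grip_force: 0.4
```

```bash
python3 - <<'E'
from h import *
s=env.get_state(); print(incase(s['tcp_pos']),s['wrist_force'],s['ft_torque'])
im,X=lidpts(); m=(abs(X[...,1])<.136)&(X[...,2]>.08)&(X[...,2]<.16)&(X[...,0]>-.09)&(X[...,0]<.09)
k=X[m]; k=k[(k[:,0]>0.02)|(abs(k[:,1])>.06)]; c=np.linalg.lstsq(np.c_[k[:,:2],np.ones(len(k))],k[:,2],rcond=None)[0]; print(len(k),c)
for z in (.117,.112,.110,.108): print(z,rel(case(-.0615,0,z),q(15))[1])
E
```

```text
[-0.0581 -0.0002  0.12  ] [-0.2558 -0.2806  1.2511] [0.0143 0.1174 0.0325]
1779 [-0.0155  0.0349  0.1115]
0.117 [ 0.02 -0.36  0.17]
0.112 [ 0.02 -0.49  0.65]
0.11 [ 0.02 -0.54  0.85]
0.108 [ 0.02 -0.59  1.04]
```

Request:
carry_out --steps '[[[0,0,0],[0,-0.15,0.1],255],[[0,0,0],[0,-0.3,0.2],255],[[0,0,0],[0,-0.36,0.3],255],[[0,0,0],[0,-0.4,0.4],255],[[0,0,0],[0,-0.43,0.5],255],[[0,0,0],[0,-0.45,0.58],255],[[0,0,0],[0,-0.48,0.65],255],[[0,0,0],[0,-0.5,0.7],255]]'

```text
clock: 17.7
tcp_pos: [0.551, 0.1415, 0.112]
orientation: [0.095, 0.721, 0.68, 0.09]
wrist_force: [-0.8, 0.4, 1.2]
finger_gap: -0.0001
grip_force: 0.5
```

Request:
carry_out --steps '[[[0,0,0],[0,0,0.06],255],[[0,0,0],[0,0,0.12],255],[[0,0,0],[0,0,0.18],255],[[0,0,0],[0,0,0.24],255],[[0,0,0],[0,0,0.3],255],[[0,0,0],[0,0,0.35],255],[[0,0,0],[0,0,0.4],255],[[0,0,0],[0,0,0.4],255]]'

```text
clock: 18.7
tcp_pos: [0.5513, 0.1415, 0.1109]
orientation: [0.096, 0.721, 0.68, 0.09]
wrist_force: [-15.8, -2.4, 24.3]
finger_gap: 0.0002
grip_force: 12.5
```

The lid is at its stop (firm 29 N, tip height 0.111). I lift off and look at the lid and clips.

Request:
carry_out --steps '[[[0,0,0],[0,0,0],255],[[0,0,0],[0,0,-1],255],[[0,0,0],[0,0,-4],255],[[0,0,-10],[0,0,-8],255],[[0,0,-20],[0,0,-12],255],[[0,0,-30],[0,-3,-16],255],[[0,0,-40],[0,-7,-20],255],[[0,0,-50],[0,-11,-22],255]]'

```text
clock: 19.7
tcp_pos: [0.3885, 0.1512, 0.2941]
orientation: [0.126, 0.364, 0.922, 0.042]
wrist_force: [0.4, 0.3, 0.4]
finger_gap: -0.0
grip_force: 0.0
```

```bash
python3 - <<'E'
from h import *
s=env.get_state(); print(incase(s['tcp_pos']),s['wrist_force'],s['joint_pos'])
im,X=lidpts(); im2,X2=lidpts('top')
for Y in (X,X2):
    m=(abs(Y[...,1])<.13)&(Y[...,2]>.09)&(Y[...,2]<.13)&(Y[...,0]>-.085)&(Y[...,0]<.085); k=Y[m]
    for _ in range(4):
        c=np.linalg.lstsq(np.c_[k[:,:2],np.ones(len(k))],k[:,2],rcond=None)[0]; r=k[:,2]-np.c_[k[:,:2],np.ones(len(k))]@c; k=k[abs(r)<.004]
    print('lid plane',len(k),c)
    for sg in (1,-1):
        m=(abs(sg*Y[...,1]-.07)<.022)&(Y[...,0]<-.100)&(Y[...,0]>-.18)&(Y[...,2]>.05)&(Y[...,2]<.17); k=Y[m]; k=k[k[:,0].argsort()]; print(sg,len(k)); print(k[::max(1,len(k)//7)])
c=np.zeros((600,800,3),np.uint8); c[:480,:400]=cv2.resize(im[80:200,190:290],None,fx=4,fy=4); c[:480,400:]=cv2.resize(im2[110:230,120:220],None,fx=4,fy=4); save(c,'p6.png')
E
```

```text
[-0.2239 -0.      0.2941] [0.3897 0.2777 0.3541] [ 0.2328 -0.2163 -0.3996  1.1314 -0.0749  0.975 ]
lid plane 2181 [ 0.     -0.0006  0.1093]
1 118
[[-0.1514  0.0795  0.1129]
 [-0.1485  0.0841  0.1215]
 [-0.139   0.05    0.1068]
 [-0.1329  0.0551  0.1097]
 [-0.1252  0.0642  0.1094]
 [-0.1181  0.0563  0.1035]
 [-0.1106  0.0559  0.1054]
 [-0.1029  0.0733  0.104 ]]
-1 131
[[-0.1503 -0.0711  0.1125]
 [-0.1465 -0.049   0.1197]
 [-0.1369 -0.0799  0.1136]
 [-0.1316 -0.0537  0.1131]
 [-0.1229 -0.0867  0.1087]
 [-0.1169 -0.06    0.1118]
 [-0.1105 -0.083   0.1093]
 [-0.1012 -0.0854  0.1032]]
lid plane 7971 [0.0004 0.0008 0.1116]
1 425
[[-0.1487  0.0917  0.1117]
 [-0.142   0.087   0.1145]
 [-0.1349  0.0818  0.1114]
 [-0.1281  0.0777  0.1119]
 [-0.1212  0.0764  0.1103]
 [-0.1144  0.0721  0.1118]
 [-0.1073  0.0691  0.1084]
 [-0.1004  0.0752  0.1048]]
-1 418
[[-0.1485 -0.083   0.1171]
 [-0.142  -0.0856  0.1224]
 [-0.1352 -0.0796  0.1141]
 [-0.1286 -0.077   0.1148]
 [-0.1216 -0.0832  0.1136]
 [-0.1148 -0.0801  0.1105]
 [-0.1082 -0.0702  0.1073]
 [-0.101  -0.0762  0.1049]]
```

View pics/p6.png

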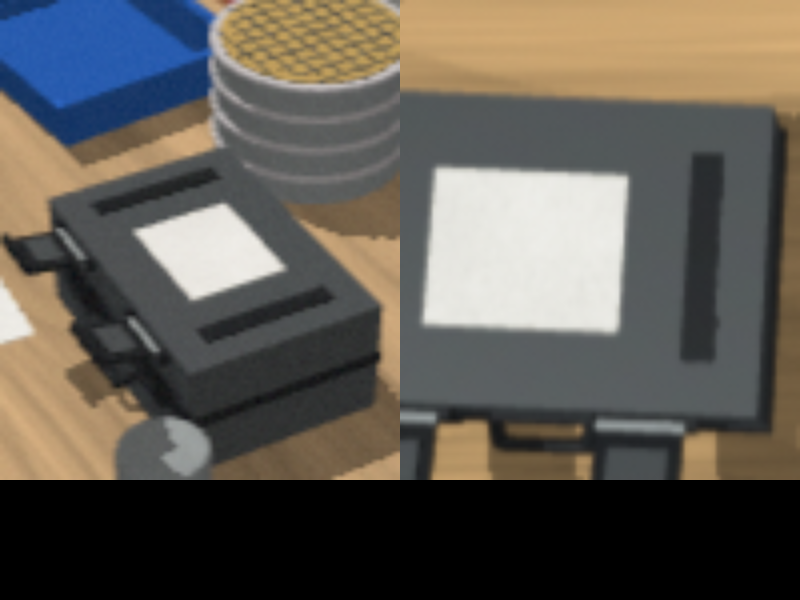

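The lid is shut: its top is level at 0.110–0.112 with zero slope. Both clips stick straight out at the front (left at crop 40,250, right at 110,335). I go to the left clip with the fingers shut, tilted 25°.

```bash
python3 - <<'E'
from h import *
print(rel(case(-.125,.07,.14),tool(A,25)),rel(case(-.125,.07,.20),tool(A,25)))
E
```

```text
(array([ -3.3,  -9.4, -39.7]), array([ 0.05,  9.04, 17.49])) (array([ -3.3,  -9.4, -39.7]), array([-1.15, 10.05, 11.7 ]))
```

Request:
carry_out --steps '[[[-1,-2,-9],[-0.2,2,2.5],255],[[-1.5,-4,-18],[-0.5,4,5],255],[[-2,-6,-27],[-0.8,6,7.5],255],[[-3,-8,-35],[-1,8,10],255],[[-3.3,-9.4,-39.7],[-1.1,10,11.7],255],[[-3.3,-9.4,-39.7],[-0.7,9.7,13.5],255],[[-3.3,-9.4,-39.7],[-0.3,9.3,15.5],255],[[-3.3,-9.4,-39.7],[0,9,17.5],255]]'

```text
clock: 20.8
tcp_pos: [0.4947, 0.2139, 0.1369]
orientation: [0.215, 0.031, 0.976, -0.007]
wrist_force: [0.2, -0.7, 0.5]
finger_gap: -0.0002
grip_force: 0.0
```

```bash
cat > clip.py <<'E'
from h import *
y=float(sys.argv[1]); s=env.get_state(); print(incase(s['tcp_pos']),s['wrist_force'],s['joint_pos'])
for x,z in ((-.124,.135),(-.125,.112),(-.124,.098),(-.1285,.089),(-.129,.080),(-.122,.069),(-.110,.061),(-.107,.061),(-.104,.061)): print((x,z),rel(case(x,y,z),tool(A,25)))
E
python3 clip.py .07
```

```text
[-0.1216  0.0688  0.1369] [ 0.2048 -0.6587  0.549 ] [ 0.355   0.0272 -0.6485  0.4952 -0.1721  0.3843]
(-0.124, 0.135) (array([-0.1, -0.2, -0.3]), array([0.29, 0.12, 0.07]))
(-0.125, 0.112) (array([-0.1, -0.2, -0.3]), array([1.35, 0.12, 2.12]))
(-0.124, 0.098) (array([-0.1, -0.2, -0.3]), array([1.85, 0.12, 3.43]))
(-0.1285, 0.089) (array([-0.1, -0.2, -0.3]), array([2.63, 0.12, 4.06]))
(-0.129, 0.08) (array([-0.1, -0.2, -0.3]), array([3.06, 0.12, 4.85]))
(-0.122, 0.069) (array([-0.1, -0.2, -0.3]), array([2.88, 0.12, 6.14]))
(-0.11, 0.061) (array([-0.1, -0.2, -0.3]), array([2.13, 0.13, 7.37]))
(-0.107, 0.061) (array([-0.1, -0.2, -0.3]), array([1.86, 0.13, 7.5 ]))
(-0.104, 0.061) (array([-0.1, -0.2, -0.3]), array([1.59, 0.13, 7.63]))
```

Request:
carry_out --steps '[[[0,0,0],[0.7,0.1,1],255],[[0,0,0],[1.35,0.1,2.1],255],[[0,0,0],[1.6,0.1,2.8],255],[[0,0,0],[1.85,0.1,3.4],255],[[0,0,0],[2.6,0.1,4.05],255],[[0,0,0],[3.05,0.1,4.85],255],[[0,0,0],[3,0.1,5.5],255],[[0,0,0],[2.9,0.1,6.1],255]]'

```text
clock: 21.8
tcp_pos: [0.4937, 0.2149, 0.0702]
orientation: [0.215, 0.031, 0.976, -0.007]
wrist_force: [-1.3, 0.6, 1.4]
finger_gap: 0.0001
grip_force: 0.8
```

```bash
python3 clip.py .07 | tail -4; python3 - <<'E'
from h import *
s=env.get_state(); print(incase(s['tcp_pos']),s['wrist_force'])
E
```

```text
(-0.122, 0.069) (array([-0.1, -0.2, -0.2]), array([-0.01,  0.02,  0.13]))
(-0.11, 0.061) (array([-0.1, -0.2, -0.2]), array([-0.77,  0.03,  1.36]))
(-0.107, 0.061) (array([-0.1, -0.2, -0.2]), array([-1.04,  0.03,  1.49]))
(-0.104, 0.061) (array([-0.1, -0.2, -0.2]), array([-1.31,  0.03,  1.62]))
[-0.1227  0.0698  0.0702] [-1.3051  0.5636  1.3989]
```

Light contact, and the clip is following. I finish the fold and press it home.

Request:
carry_out --steps '[[[0,0,0],[-0.2,0,0.4],255],[[0,0,0],[-0.4,0,0.8],255],[[0,0,0],[-0.6,0,1.1],255],[[0,0,0],[-0.77,0,1.36],255],[[0,0,0],[-0.9,0,1.42],255],[[0,0,0],[-1.04,0,1.5],255],[[0,0,0],[-1.15,0,1.55],255],[[0,0,0],[-1.2,0,1.6],255]]'

```text
clock: 22.8
tcp_pos: [0.5102, 0.2138, 0.0606]
orientation: [0.214, 0.03, 0.976, -0.007]
wrist_force: [-6.9, 0.7, 4.5]
finger_gap: -0.0002
grip_force: 3.6
```

Request:
carry_out --steps '[[[0,0,0],[-0.09,0,0.04],255],[[0,0,0],[-0.18,0,0.08],255],[[0,0,0],[-0.27,0,0.12],255],[[0,0,0],[-0.27,0,0.12],255],[[0,0,0],[0.3,0,-0.1],255],[[0,0,0],[2,0,-1],255],[[0,0,0],[3,0,-4],255],[[0,0,0],[2,0,-9],255]]'

```text
clock: 23.8
tcp_pos: [0.4515, 0.2162, 0.1322]
orientation: [0.212, 0.03, 0.977, -0.008]
wrist_force: [0.9, 0.9, 0.4]
finger_gap: 0.0
grip_force: 0.0
```

```bash
python3 - <<'E'
from h import *
s=env.get_state(); print(incase(s['tcp_pos']),s['wrist_force'])
for n in ('side','top'):
    im,Y=lidpts(n)
    for sg in (1,-1):
        m=(abs(sg*Y[...,1]-.07)<.022)&(Y[...,0]<-.092)&(Y[...,0]>-.16)&(Y[...,2]>.03)&(Y[...,2]<.13); k=Y[m]; k=k[k[:,2].argsort()]; print(n,sg,len(k)); print(k[::max(1,len(k)//6)])
print(rel(case(-.125,-.07,.16),tool(A,25)),rel(case(-.125,-.07,.135),tool(A,25)))
E
```

```text
[-0.1649  0.0686  0.1322] [0.8957 0.8802 0.3858]
side 1 95
[[-0.1041  0.0897  0.0453]
 [-0.104   0.0548  0.0514]
 [-0.0993  0.0548  0.0629]
 [-0.1003  0.0844  0.0742]
 [-0.0986  0.0861  0.0856]
 [-0.099   0.0661  0.0988]
 [-0.0993  0.0563  0.1053]]
side -1 187
[[-0.0933 -0.0641  0.0404]
 [-0.0923 -0.0793  0.0693]
 [-0.1059 -0.0807  0.1058]
 [-0.1109 -0.0766  0.109 ]
 [-0.1344 -0.0668  0.1112]
 [-0.136  -0.0631  0.1133]
 [-0.1474 -0.0888  0.1243]]
top 1 128
[[-0.1026  0.0815  0.0476]
 [-0.0984  0.0852  0.0527]
 [-0.1023  0.0582  0.0553]
 [-0.0981  0.065   0.0842]
 [-0.0957  0.0734  0.1043]
 [-0.0952  0.0548  0.1066]
 [-0.096   0.0647  0.1112]]
top -1 487
[[-0.0929 -0.0887  0.044 ]
 [-0.0999 -0.0517  0.1074]
 [-0.1091 -0.055   0.1102]
 [-0.1103 -0.0823  0.1122]
 [-0.1226 -0.0587  0.1143]
 [-0.1475 -0.0518  0.1167]
 [-0.1463 -0.0908  0.1264]]
(array([ 0.1,  0.3, -0.2]), array([ -4.02, -14.14,  -0.36])) (array([ 0.1,  0.3, -0.2]), array([ -2.95, -14.15,   1.9 ]))
```

The left clip lies flat (strap face at case x ≈ -0.099 all the way down). Now the right clip.

Request:
carry_out --steps '[[[0,0,0],[-2,-1,-3],255],[[0,0,0],[-3.5,-3.5,-4],255],[[0,0,0],[-4.5,-6.5,-3.5],255],[[0,0,0],[-4.5,-9.5,-2.5],255],[[0,0,0],[-4.5,-12.5,-1.5],255],[[0.1,0.3,-0.2],[-4,-14.1,-0.4],255],[[0.1,0.3,-0.2],[-3.5,-14.1,0.8],255],[[0.1,0.3,-0.2],[-3,-14.1,1.9],255]]'

```text
clock: 24.9
tcp_pos: [0.4811, 0.0741, 0.1289]
orientation: [0.212, 0.03, 0.977, -0.008]
wrist_force: [0.2, -0.3, 0.1]
finger_gap: 0.0001
grip_force: 0.0
```

```bash
python3 clip.py -.07
```

```text
[-0.1268 -0.0715  0.1289] [ 0.184  -0.2531  0.091 ] [ 0.0079 -0.0987 -0.793   0.4492 -0.0322  0.0614]
(-0.124, 0.135) (array([-0.2, -0.5, -0. ]), array([-0.51,  0.15, -0.43]))
(-0.125, 0.112) (array([-0.2, -0.5, -0. ]), array([0.54, 0.16, 1.62]))
(-0.124, 0.098) (array([-0.2, -0.5, -0. ]), array([1.03, 0.16, 2.93]))
(-0.1285, 0.089) (array([-0.2, -0.5, -0. ]), array([1.81, 0.17, 3.56]))
(-0.129, 0.08) (array([-0.2, -0.5, -0. ]), array([2.23, 0.17, 4.36]))
(-0.122, 0.069) (array([-0.2, -0.5, -0. ]), array([2.05, 0.17, 5.65]))
(-0.11, 0.061) (array([-0.2, -0.5, -0. ]), array([1.29, 0.18, 6.88]))
(-0.107, 0.061) (array([-0.2, -0.5, -0. ]), array([1.02, 0.18, 7.  ]))
(-0.104, 0.061) (array([-0.2, -0.5, -0. ]), array([0.74, 0.18, 7.13]))
```

Request:
carry_out --steps '[[[0,0,0],[0.3,0.1,0.8],255],[[0,-0.5,0],[0.55,0.2,1.6],255],[[0,-0.5,0],[0.8,0.2,2.3],255],[[0,-0.5,0],[1.05,0.2,2.95],255],[[0,-0.5,0],[1.8,0.2,3.55],255],[[0,-0.5,0],[2.2,0.2,4.35],255],[[0,-0.5,0],[2.15,0.2,5],255],[[0,-0.5,0],[2.05,0.2,5.65],255]]'

```text
clock: 25.9
tcp_pos: [0.4866, 0.0759, 0.0695]
orientation: [0.217, 0.029, 0.976, -0.008]
wrist_force: [-0.4, -0.2, 1.5]
finger_gap: -0.0001
grip_force: 0.8
```

```bash
python3 clip.py -.07 | sed -n '1,2p;7,12p'
```

```text
[-0.1215 -0.0695  0.0695] [-0.3879 -0.1637  1.4608] [ 0.0126  0.0006 -0.8882  0.2463 -0.0343  0.0648]
(-0.124, 0.135) (array([-0.2,  0. ,  0. ]), array([-2.55, -0.08, -6.04]))
(-0.122, 0.069) (array([-0.2,  0. ,  0. ]), array([ 0.06, -0.05,  0.02]))
(-0.11, 0.061) (array([-0.2,  0. ,  0. ]), array([-0.69, -0.05,  1.25]))
(-0.107, 0.061) (array([-0.2,  0. ,  0. ]), array([-0.96, -0.05,  1.38]))
(-0.104, 0.061) (array([-0.2,  0. ,  0. ]), array([-1.23, -0.05,  1.51]))
```

Request:
carry_out --steps '[[[0,0,0],[-0.35,0,0.6],255],[[0,0,0],[-0.7,0,1.25],255],[[0,0,0],[-0.85,0,1.32],255],[[0,0,0],[-1,0,1.4],255],[[0,0,0],[-1.1,0,1.45],255],[[0,0,0],[-1.2,0,1.5],255],[[0,0,0],[-1.3,0,1.54],255],[[0,0,0],[-1.4,0,1.58],255]]'

```text
clock: 26.9
tcp_pos: [0.5024, 0.0749, 0.0601]
orientation: [0.214, 0.029, 0.976, -0.008]
wrist_force: [-19.0, 1.1, 14.1]
finger_gap: -0.0002
grip_force: 9.2
```

Pressed home. I back away and check everything.

Request:
carry_out --steps '[[[0,0,0],[0,0,0],255],[[0,0,0],[0.6,0,-0.3],255],[[0,0,0],[2.5,0,-1.5],255],[[0,0,0],[3,0,-4],255],[[0,0,0],[2,0,-9],255],[[0,0,0],[-1,0,-13],255],[[0,0,0],[-4,0,-16],255],[[0,0,0],[-4,0,-16],255]]'

```text
clock: 27.9
tcp_pos: [0.479, 0.0772, 0.2295]
orientation: [0.222, 0.029, 0.974, -0.008]
wrist_force: [0.1, 0.1, -0.1]
finger_gap: -0.0003
grip_force: 0.0
```

```bash
python3 - <<'E'
from h import *
s=env.get_state(); print(incase(s['tcp_pos']),s['wrist_force'],s['clock'])
for n in ('side','top'):
    im,Y=lidpts(n)
    if n=='side': save(cv2.resize(im[60:210,180:330],None,fx=4,fy=4),'p7.png')
    m=(abs(Y[...,1])<.13)&(Y[...,2]>.09)&(Y[...,2]<.13)&(Y[...,0]>-.085)&(Y[...,0]<.085); k=Y[m]
    print('lid',np.linalg.lstsq(np.c_[k[:,:2],np.ones(len(k))],k[:,2],rcond=None)[0])
    for sg in (1,-1):
        m=(abs(sg*Y[...,1]-.07)<.022)&(Y[...,0]<-.092)&(Y[...,0]>-.16)&(Y[...,2]>.03)&(Y[...,2]<.13); k=Y[m]; k=k[k[:,2].argsort()]; print(n,sg,len(k)); print(k[::max(1,len(k)//6)])
E
```

```text
[-0.1291 -0.0686  0.2295] [ 0.0545  0.072  -0.1484] 27.9
lid [0.0015 0.0001 0.1094]
side 1 91
[[-0.1044  0.0888  0.046 ]
 [-0.0984  0.084   0.0516]
 [-0.1011  0.085   0.0608]
 [-0.0998  0.0769  0.0746]
 [-0.1003  0.0652  0.0869]
 [-0.0931  0.0786  0.1014]
 [-0.097   0.0773  0.1079]]
side -1 113
[[-0.1042 -0.0641  0.0451]
 [-0.1026 -0.0689  0.0526]
 [-0.1002 -0.0501  0.0637]
 [-0.0973 -0.0823  0.0737]
 [-0.1004 -0.053   0.0876]
 [-0.0984 -0.0724  0.1009]
 [-0.1001 -0.0543  0.1053]]
lid [0.0008 0.0005 0.1117]
top 1 128
[[-0.0975  0.0747  0.0479]
 [-0.1021  0.0588  0.0529]
 [-0.0998  0.0559  0.0556]
 [-0.0982  0.07    0.0828]
 [-0.0951  0.0575  0.1046]
 [-0.0921  0.0887  0.107 ]
 [-0.0932  0.0515  0.1109]]
top -1 127
[[-0.1002 -0.0893  0.0458]
 [-0.0983 -0.09    0.0526]
 [-0.0983 -0.0587  0.0649]
 [-0.0976 -0.0715  0.0894]
 [-0.0985 -0.0829  0.1053]
 [-0.0944 -0.0762  0.1074]
 [-0.0951 -0.0725  0.1127]]
```

View pics/p7.png

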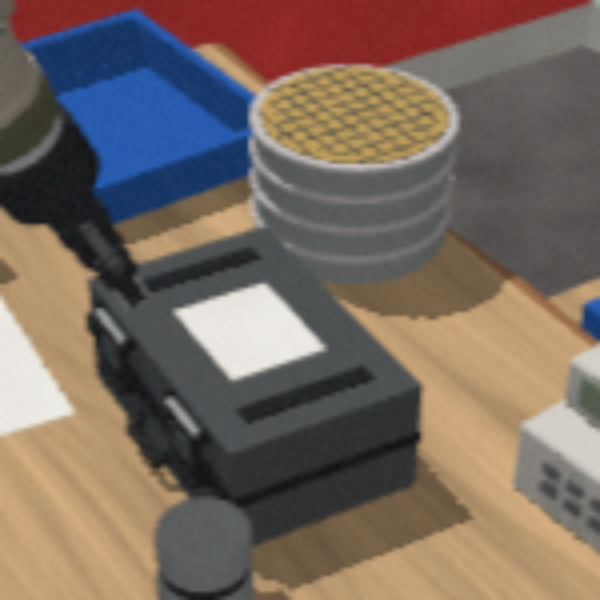

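The lid is shut and level, both clips (crop 110,330 and 185,415) lie flat on the front, and the arm is clear.

```bash
python3 -c "
from workcell import env
print(env.hand_in())"
```

```text
the job is handed in; nothing more can be done
None
```

The tin stands upright on the pad in the right-hand bay, the lid is fully shut, both clips are pressed flat, and the job was handed in at about 28 s of the 67 s allowed; no verdict came back.

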